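Shake-check a weight canister and sort it

TASK

The closed metal canister on the bench came back as empty, but sometimes its brass weight is still inside. Pick it up and, well clear of the bench, shake it by tipping it about 45 degrees over, back upright and over again, feeling for a rattle or extra weight. If it is empty stand it upright in the white tray; if the weight is still inside stand it upright in the middle of the balance pan; set it down gently, let go, and leave everything else where it is.

Things in the scene. Friction and masses are not known exactly. Their poses are not given: they have to be found in the camera images.
- canister_center (a point): centre (half-way up, on the axis) of the loose canister: closed upright aluminium cylinder, 58 mm diameter, 66 mm high overall, with a flat black screw lid of the same diameter that stays shut; z axis up along it. It stands on the bench, so this point is 33 mm above its underside. Grip across the diameter in its upper half, about 10 mm above this point
- pan_center (a point): centre of the upper face of the balance's round steel pan: 140 mm diameter, flat, fixed (does not sink), 73 mm above the bench. The grey balance body under it, 260 mm deep (its own x), 200 mm wide, 60 mm high, is centred 30 mm from this point along -x. The balance stands left or right of the canister, the tray on the other side
- tray_in (a point): centre of the inner floor of the fixed white open plastic tray, 5 mm above the bench; the tray is 220 by 220 mm outside, walls 5 mm thick, rim 35 mm above the bench (30 mm above this point)
- canister: the canister; origin at the centre of its underside. Empty it weighs 100 to 140 g; if a loose brass weight (38 mm diameter, 26 mm high, 225 to 275 g) was left inside, it slides about in there and the total is 320 to 420 g. Both cases occur and look the same from outside
- balance: the fixed grey balance with the pan; origin under the centre of its body, at bench height, front with display towards its -x
- tray: the fixed white tray; origin under its centre, at bench height
- pot_tray: loose white lidded plastic pot, 52 mm diameter, 44 mm high, standing in the tray near its corner at the tray's own +x +y, about 95 mm from the tray's centre; origin at the centre of its underside; leave alone
- pot_bench: a like pot standing on the bench beyond the canister; origin at the centre of its underside; leave alone
- flask: loose conical glass flask, 68 mm base diameter, 112 mm high, beyond the canister; origin at the centre of its underside; leave alone
- tongs: loose steel tongs lying flat between robot and canister, 210 mm long, 11 mm high, along its own x; origin at its pivot on the bench; leave alone
Mind the look-alikes: they are no part of the job. There is more than one size of the canister; the job needs the largest.

How it is judged:
By the outcome, as a careful person would: the job done as asked, in the order asked, and still so for the second after the job is handed in, with the robot touching nothing.
It also fails if it takes over 45 s, if anything falls off the work surface, if the arm or the gripper's body presses on something with over 40 N, if the wrist force passes 120 N, or if a joint passes its speed limit or range.

ROBOT

A 6-joint arm with a two-finger parallel gripper is mounted at the origin on the work surface. World frame = base frame: x ahead of the robot, y to its left, z up, the work surface at z = 0. Lengths are in m, angles in degrees, forces in N, time in s.
With the tool pointing down it reaches from about 0.3 to 0.75 m from the base axis. Payload 8.5 kg.
Tool frame: the origin (TCP) lies at the very end of the fingers, on their centre line; the grasp point (between the pads) lies 19 mm behind it; z points along the fingers, y is the direction in which the jaws open and shut (so a half turn about z gives the same grasp; the last joint's range is limited). The gripper opens to 85 mm and grips with 20 to 120 N. Pads are 22 mm wide; open, the fingers measure 114 mm over their backs; the gripper's body (76 mm by 85 mm) begins 54 mm behind the grasp point. The pads swing forward as they close: fully open they stand 13 mm farther back than shut.
Start: joints at [-88.31, 21.807, 74.336, -0, 83.858, -12.336], TCP at [0.133, -0.534, 0.231] pointing down, gripper open.
Joint ranges: [-178.18, 178.18], [-50.72, 133.34], [12.68, 142.11], [-81.47, 261.47], [9.98, 163.14], [-165.26, 165.26]. Speed limits (degrees/s): [136.94, 136.94, 180, 180, 180, 180].

INTERFACE

Orientations are given as [roll, pitch, yaw] about the fixed x, y, z axes, in that order (R = Rz(yaw) Ry(pitch) Rx(roll)).
In Python, from workcell import r gives the robot as it stands. Calls block until the motion is done:
- r.reach(position, orientation): joint-space move of the TCP to a pose.
- r.servo_line(position, frame=None, speed=0.15): straight line of the TCP; frame=None keeps the orientation; speed is the mean speed in m/s.
- r.movej(angles): joint-space move.
- r.gripper_open() and r.grasp(squeeze=None): open the fingers fully, or close them until they stop; squeeze is the grip in N (None keeps the last).
- r.sleep(seconds).
- r.ik(position, orientation): joint angles nearest the present ones, or None.
- r.observe(): the state.
- r.get_image(name): name is "scene" or "top"; returns the picture (400x640x3 uint8, red, green, blue); there is no depth.
- r.camera_info(name): a dict with "fov_y" (degrees; the focal length in pixels is half the picture's height over the tangent of half this angle, whatever the lens; pixels are square), "cx", "cy" (the principal point, pixels), "k1" (the pictures are not rectified: a ray, as slopes to the right and down, at radius r is drawn at 1 + k1 r^2 times it, then the intrinsics apply), "rvec" (rotation vector, rad) and "tvec" (3), from world to camera coordinates, as OpenCV has them. Camera axes: x right, y down, z forward; pixel columns grow to the right and rows downward; lengths in m; the calibration is good to about 2 mm. A picture is of the moment at which its call begins. camera_info takes no time and is no camera call.
A pose or a line that the arm cannot do raises r.IKError and nothing moves.
- r.hand_in(): hands the job in, once; it reports no verdict.
Trained networks look in the newest picture that a camera, given by its name, has taken for a name from the list of things; names that differ only in an ending like _2 or _b are one class to them, and where a whole thing is asked for, a point or a joint stands for the part that bears it (a point fixed in the world has none). Each returns a list of dicts, best first, with "confidence" (0 to 1); they miss things now and then, are a little off and sometimes report something else, mostly with a low value. They report only what shows in the picture. A call takes as long as a camera call. They do not tell look-alikes from the thing itself.
- r.regions_of(camera, name): "region" (400x640 bool, what is visible of it).
- r.place_of(camera, name): "centre" ([x, y, z] in m, in the coordinates of the camera as it stood for that picture, good to about 4 mm: a listed point, or the origin of a listed thing).
The state is a dict: "clock": time; "joints": joint angles; "dq": joint speeds; "joint_torque": joint torques, N m; "ee_pos": TCP position; "ee_rot": TCP orientation; "contact_force": force on the tool from outside, world axes, zero at the start; "moment": the same for the moment, N m; "finger_gap": finger opening in m.
Only numpy, scipy, OpenCV 4.12 (cv2) and the standard library are available. Lean on these libraries where they do the work, as an engineer would, in place of code of your own. Each camera call takes 0.05 s, during which the arm holds its last target. There are 200 camera calls.

## Working session

There is one attempt and no reset: what is moved stays moved. The work goes in short steps, each a Python script; the robot and the scene stay as the last script left them, time stands still between calls to the robot, and variables do not carry over. Pictures are saved under pics/ and viewed, about 8 in all and at most 12, crops included, and the job is handed in when it is done.

```bash
mkdir -p pics; ls; cat > h.py <<'E'
import numpy as np, cv2
from workcell import r
def cam(n):
    c=r.camera_info(n); f=200/np.tan(np.radians(c["fov_y"]/2))
    R=cv2.Rodrigues(np.array(c["rvec"],float))[0]; return c,f,R,np.array(c["tvec"],float)
def world(n,p):
    c,f,R,t=cam(n); return R.T@(np.array(p)-t)
def pix(n,P):
    c,f,R,t=cam(n); q=R@np.array(P)+t; s=q[:2]/q[2]; s=s*(1+c["k1"]*(s@s)); return s*f+[c["cx"],c["cy"]]
def ray(n,uv,z):
    c,f,R,t=cam(n); d=(np.array(uv)-[c["cx"],c["cy"]])/f; s=d.copy()
    for _ in range(20): s=d/(1+c["k1"]*(s@s))
    o=-R.T@t; v=R.T@np.r_[s,1]; return o+v*(z-o[2])/v[2]
def save(n,name): 
    im=r.get_image(n); cv2.imwrite("pics/"+name,im[:,:,::-1]); return im
E
python3 - <<'E'
from h import *
for n in("top","scene"):
    save(n,n+"0.png")
    print(n,cam(n)[0])
    for k in("canister_center","pan_center","tray_in","balance","tray","canister","pot_tray","pot_bench","flask","tongs"):
        for d in r.place_of(n,k):
            w=world(n,d["centre"]); print(k,round(d["confidence"],2),w.round(3),pix(n,w).round(0))
print(r.observe())
E
```

```text
pics
top {'fov_y': 51.97310626699313, 'cx': 317.1479619581514, 'cy': 197.0353636012499, 'k1': -0.016805023976153237, 'rvec': array([ 2.17614432, -2.15401747,  0.14772639]), 'tvec': array([0.02483276, 0.55155372, 1.18771976])}
canister_center 0.83 [0.544 0.02  0.031] [321. 199.]
canister_center 0.67 [0.556 0.116 0.024] [288. 196.]
canister_center 0.51 [ 0.552 -0.085  0.029] [356. 197.]
pan_center 0.82 [ 0.52  -0.301  0.069] [432. 207.]
tray_in 0.67 [0.505 0.319 0.004] [222. 212.]
balance 0.7 [ 0.489 -0.296 -0.   ] [424. 220.]
tray 0.71 [0.547 0.021 0.005] [320. 199.]
tray 0.56 [ 0.5    0.322 -0.004] [221. 214.]
canister 0.62 [ 0.561 -0.081 -0.001] [353. 196.]
canister 0.53 [ 0.55   0.119 -0.   ] [288. 199.]
canister 0.52 [0.548 0.02  0.003] [320. 199.]
pot_tray 0.57 [0.565 0.404 0.005] [194. 192.]
pot_bench 0.72 [ 0.674 -0.102 -0.004] [360. 160.]
pot_bench 0.71 [ 0.503  0.32  -0.002] [222. 213.]
flask 0.73 [0.678 0.092 0.001] [297. 157.]
tongs 0.97 [ 0.391 -0.014 -0.003] [331. 251.]
scene {'fov_y': 47.12205306909381, 'cx': 318.72199630147514, 'cy': 191.2395387788937, 'k1': -0.08367721
[... 807 characters left out ...]
 0.88 [ 0.388 -0.008 -0.003] [347. 157.]
{'clock': 1.1, 'joints': array([-8.83109567e+01,  2.18042806e+01,  7.43361229e+01,  1.86492585e-03,
        8.38586425e+01, -1.23374600e+01]), 'dq': array([ 0.00989953,  0.02578867, -0.06077074, -0.01760044, -0.05112985,
        0.01108678]), 'joint_torque': array([-2.08340847e-03, -4.48333633e+01, -2.31464893e+01, -3.36226703e-04,
        4.59163821e-04, -8.82622455e-07]), 'ee_pos': array([ 0.13329346, -0.53357616,  0.23134237]), 'ee_rot': array([ 1.79998672e+02, -1.60757522e-03,  1.40263039e+01]), 'contact_force': array([-0.97029613, -0.26628992, -0.9947787 ]), 'moment': array([0.05148995, 0.01706551, 0.00764756]), 'finger_gap': 0.08530091172106323}
```

View pics/top0.png

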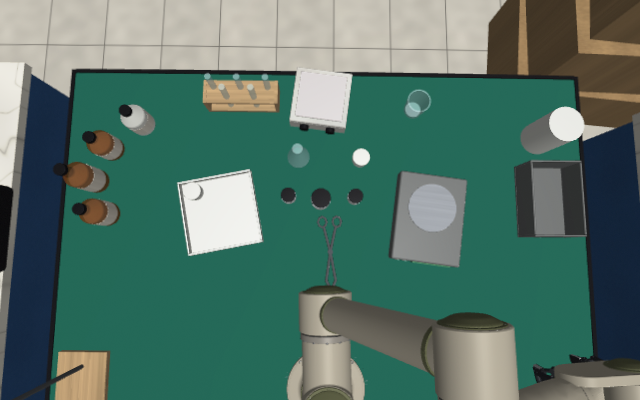

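View pics/scene0.png

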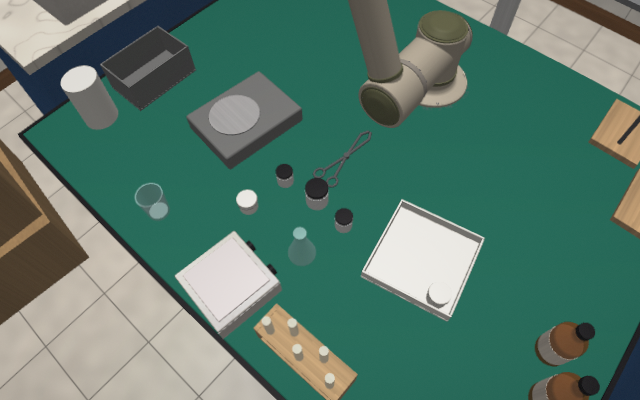

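Three look-alike canisters with black lids appear in top at (288,196), (321,198) and (356,197). The middle one looks largest, so I'll confirm that in a crop.

```bash
python3 - <<'E'
from h import *
a=cv2.imread("pics/top0.png")[150:260,260:390]; b=cv2.imread("pics/scene0.png")[140:250,260:390]
cv2.imwrite("pics/crop.png",np.hstack([cv2.resize(x,None,fx=3,fy=3,interpolation=2) for x in(a,b)]))
for n in("top","scene"):
    r.get_image(n)
    for d in r.regions_of(n,"canister"):
        m=d["region"]; v,u=np.nonzero(m); print(n,round(d["confidence"],2),m.sum(),u.min(),u.max(),v.min(),v.max())
# lid rows: dark blob in top, centre on lid plane
g=cv2.imread("pics/top0.png").max(2)[180:215,275:372]
k,l,s,c=cv2.connectedComponentsWithStats((g<60).astype(np.uint8))
for i in range(1,k):
    if s[i,4]>40: print(s[i],ray("top",c[i]+[275,180],0.066).round(4))
for y in(90,-90): print(y,r.ik([.547,.021,.2],[180,0,y]))
for p in(45,-45): print(p,[r.ik([.547,.021,.35],[180,p,y]) for y in(90,-90)],[r.ik([.547,.021,.35],[180+p,0,y]) for y in(90,-90)])
E
```

```text
top 0.64 356 311 330 189 210
top 0.56 210 348 363 189 205
top 0.56 201 281 295 188 203
scene 0.75 366 335 352 208 232
scene 0.71 354 275 293 164 187
scene 0.59 634 305 327 178 210
[  6   8  14  13 149] [0.5549 0.117  0.066 ]
[ 37   9  18  18 271] [0.5465 0.0211 0.066 ]
[ 74   9  14  14 151] [ 0.5538 -0.0797  0.066 ]
90 [-10.19641411  22.95662903  77.88792934   0.          79.15544163
 -10.19641411]
-90 None
45 [array([  8.75049719,  23.82992529,  63.9496999 , -44.85558552,
        97.75216215,   4.63662104]), array([-28.30010662,  22.41606121,  66.20629942,  41.69747345,
       110.61798921, 160.12883466])] [array([ -7.62061291,  41.26655796,  32.64167481, -10.93967626,
       150.38835595, -14.94355938]), array([-15.45747368,   0.68108924,  94.63894633,  16.38699235,
        41.91334586, 156.59272475])]
-45 [array([-28.30010662,  22.41606121,  66.20629942,  41.69747345,
       110.61798921, -19.87116534]), None] [array([-15.45747368,   0.68108924,  94.63894633,  16.38699235,
        41.91334586, -23.40727525]), array([ -7.62061291,  41.26655796,  32.64167481, -10.93967626,
       150.38835595, 165.05644062])]
```

View pics/crop.png

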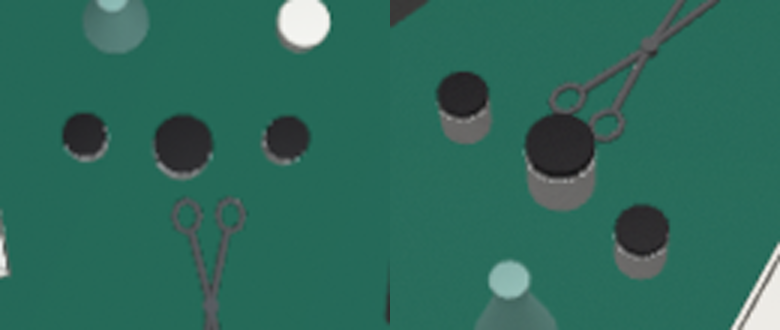

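The middle canister at top (321,198) and scene (317,194) is clearly the largest: its lid is 18 px wide against 14 px. The centre is about (0.5465, 0.021). I'll grasp with the jaws along x, clear of the neighbours at ±y.

```bash
cat >> h.py <<'E'
def F(n=12):
    L=[]
    for _ in range(n): o=r.observe(); L.append(np.r_[o["contact_force"],o["moment"]]); r.sleep(.02)
    return np.mean(L,0).round(3),np.std(L,0).round(3)
E
python3 - <<'E'
from h import *
x,y=.5465,.0211; O=[180,0,90]
r.reach([x,y,.22],O); r.sleep(.3)
f0,s=F(); print("tare",f0,s)
r.servo_line([x,y,.020],speed=.12)
print("down",F(4)[0]); r.grasp(70)
print("gap",r.observe()["finger_gap"])
r.servo_line([x,y,.22],speed=.15); r.sleep(.3)
f,s=F(); print("lift",f-f0,s)
o=r.observe(); print(o["clock"],o["finger_gap"],o["ee_pos"])
save("scene","lift.png")
E
```

```text
tare [ 0.026 -0.058  0.046  0.017  0.007 -0.012] [0.379 0.456 0.629 0.03  0.039 0.03 ]
down [ 0.428  0.043 -0.252 -0.006  0.01   0.018]
gap 0.05689510310164925
lift [-1.030e-01  3.660e-01 -3.855e+00 -1.600e-02 -3.000e-03  9.000e-03] [0.597 0.65  0.676 0.021 0.028 0.03 ]
8.5 0.05687170747627245 [0.54648713 0.02110401 0.21996345]
```

View pics/lift.png

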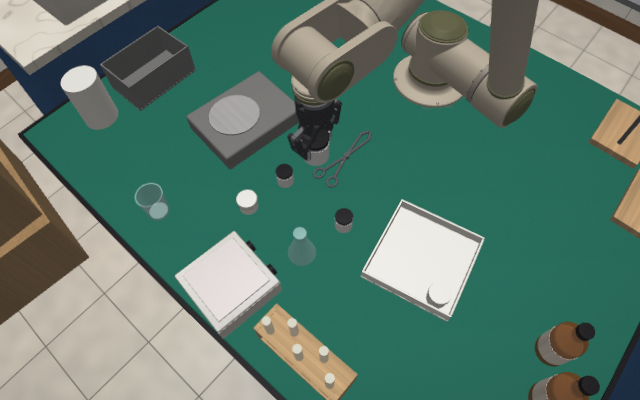

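The canister is lifted and held at gap 57 mm, visible at (318,147), and the extra load is 3.9 N, which suggests the weight is inside. Next is the shake, at a greater height.

```bash
python3 - <<'E'
from h import *
x,y=.5465,.0211; P=[x,y,.33]
r.servo_line(P,speed=.2); r.sleep(.2); print("up",*F())
for a in(135,180,135,180):
    r.reach(P,[a,0,90])
    L=[]
    for _ in range(25): L.append(np.r_[r.observe()["contact_force"],r.observe()["moment"]]); r.sleep(.02)
    L=np.array(L); print(a,L.mean(0).round(3),"std",L.std(0).round(2),r.observe()["ee_rot"].round(1),round(r.observe()["clock"],1))
print("gap",r.observe()["finger_gap"])
for n in("top","scene"):
    r.get_image(n)
    for d in r.place_of(n,"pan_center")+r.place_of(n,"balance"): print(n,round(d["confidence"],2),world(n,d["centre"]).round(4))
    for d in r.regions_of(n,"pan_center")[:2]:
        v,u=np.nonzero(d["region"]); print("region",len(u),ray(n,[u.mean(),v.mean()],.073).round(4),u.min(),u.max(),v.min(),v.max())
im=cv2.imread("pics/top0.png").astype(int)[170:245,395:470]
m=((im.min(2)>135)).astype(np.uint8); k,l,s,c=cv2.connectedComponentsWithStats(m)
for i in range(1,k):
    if s[i,4]>300: print("blob",s[i],ray("top",c[i]+[395,170],.073).round(4))
print(r.observe()["clock"])
save("scene","shaken.png")
E
```

```text
up [-3.270e-01 -2.310e-01 -3.766e+00 -1.000e-03  2.000e-03  1.000e-02] [0.376 0.401 0.382 0.026 0.03  0.038]
135 [ 3.900e-02  1.000e-03 -3.874e+00  1.000e-03  7.980e-01 -3.000e-03] std [0.54 0.48 0.46 0.03 0.03 0.03] [135.  -0.  90.] 11.0
180 [-0.09   0.049 -3.852  0.01  -0.013 -0.005] std [0.47 0.62 0.4  0.02 0.03 0.03] [180.   0.  90.] 12.4
135 [-0.02   0.03  -3.653  0.004  0.789  0.009] std [0.52 0.32 0.58 0.03 0.03 0.03] [135.  -0.  90.] 13.8
180 [ 0.166  0.084 -3.945  0.009 -0.016  0.007] std [0.37 0.5  0.52 0.03 0.03 0.03] [180.  -0.  90.] 15.2
gap 0.0570301456690223
top 0.8 [ 0.525  -0.2961  0.0711]
top 0.79 [ 0.4912 -0.2936 -0.0011]
region 6120 [ 0.4862 -0.2874  0.073 ] 389 466 171 266
scene 0.66 [ 0.5179 -0.3076  0.0742]
scene 0.52 [ 4.924e-01 -3.019e-01  3.000e-04]
scene 0.16 [0.5453 0.0232 0.3136]
region 5815 [ 0.5193 -0.2712  0.073 ] 186 295 72 167
blob [   0   13   62   62 2767] [ 0.4975 -0.2812  0.073 ]
15.6167
```

View pics/shaken.png

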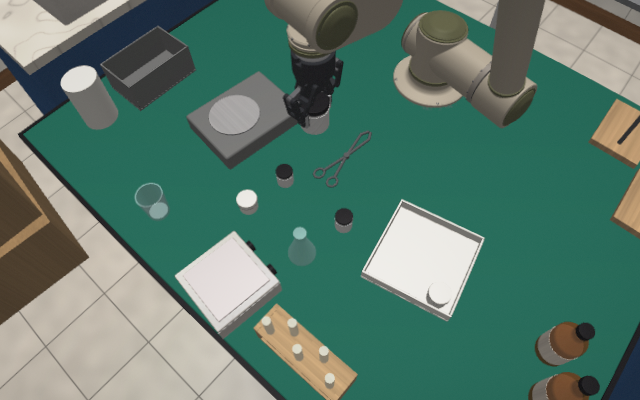

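The shake left the load steady at 3.8–3.9 N (about 390 g) in every pose, and the grip held. The weight is inside, so the canister goes on the balance pan. I'll refine the pan centre from the picture (disc about cols 409–456, rows 184–231 in top), move over it and set down guarded.

```bash
python3 - <<'E'
from h import *
g=cv2.cvtColor(cv2.imread("pics/top0.png"),cv2.COLOR_BGR2GRAY)[165:270,385:475]
G=cv2.resize(g,None,fx=4,fy=4,interpolation=cv2.INTER_CUBIC)
c=cv2.HoughCircles(G,cv2.HOUGH_GRADIENT,1,50,param1=60,param2=15,minRadius=80,maxRadius=115)
p=None
if c is not None:
    for q in c[0][:2]:
        w=ray("top",[385+(q[0]+.5)/4-.5,165+(q[1]+.5)/4-.5],.073); print("hough",q/4,w.round(4))
        p=w if p is None else p
m=np.array([.5192,-.3023])
use=m if p is None or np.linalg.norm(p[:2]-m)>.012 else (p[:2]*2+m)/3
x,y=use; print("use",use)
O=[180,0,90]
r.reach([x,y,.28],O)
r.servo_line([x,y,.104],speed=.12); r.sleep(.3)
f0=F()[0][2]; z=.104; print("held",f0)
while z>.088:
    z-=.001; r.servo_line([x,y,z],speed=.02); r.sleep(.05)
    f=F(6)[0][2]
    if f-f0>1.5: break
print("contact z",z,f,F()[0],r.observe()["clock"])
save("scene","set.png")
E
```

```text
hough [46.625 43.625 24.55 ] [ 0.5175 -0.2985  0.073 ]
use [ 0.5180598 -0.2997941]
held -4.093
contact z 0.09299999999999999 5.956 [-3.186  2.485  5.787  0.342  0.45  -0.014] 23.6167
```

View pics/set.png

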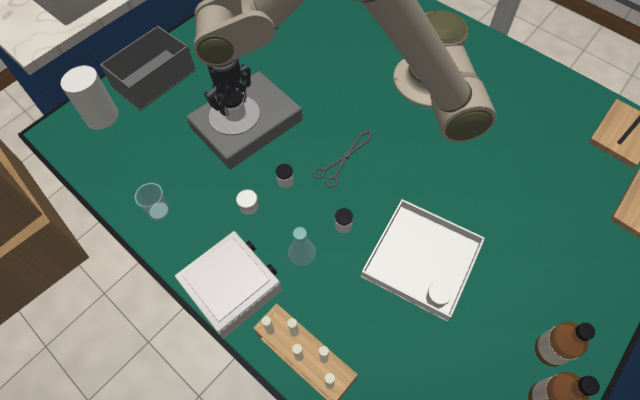

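Contact came at exactly the expected height (TCP z 0.093) with about 10 N. The canister stands upright on the pan around (235,108). Now I'll release it, retreat and check.

```bash
python3 - <<'E'
from h import *
x,y,_=r.observe()["ee_pos"]
r.gripper_open(); r.sleep(.2); print(r.observe()["finger_gap"])
r.servo_line([x,y,.27],speed=.12)
r.reach([.40,.05,.33],[180,0,90]); r.sleep(.2)
print(F()[0],r.observe()["clock"])
ims=[]
for n in("top","scene"):
    im=save(n,n+"_end.png")
    for d in r.place_of(n,"canister"): print(n,round(d["confidence"],2),world(n,d["centre"]).round(4))
a=cv2.imread("pics/top_end.png")[160:280,370:490]; b=cv2.imread("pics/scene_end.png")[60:180,175:295]
cv2.imwrite("pics/endcrop.png",np.hstack([cv2.resize(q,None,fx=3,fy=3,interpolation=2) for q in(a,b)]))
E
```

```text
0.08558659910175138
[-0.025 -0.085 -0.132  0.001  0.007 -0.013] 27.6917
top 0.85 [ 0.5214 -0.3001  0.0787]
top 0.74 [ 0.5534  0.1183 -0.0022]
top 0.68 [ 0.5581 -0.0799 -0.0014]
scene 0.77 [ 0.5187 -0.3014  0.0756]
scene 0.76 [5.597e-01 1.115e-01 3.000e-04]
scene 0.58 [ 0.5571 -0.0844  0.0044]
```

View pics/endcrop.png

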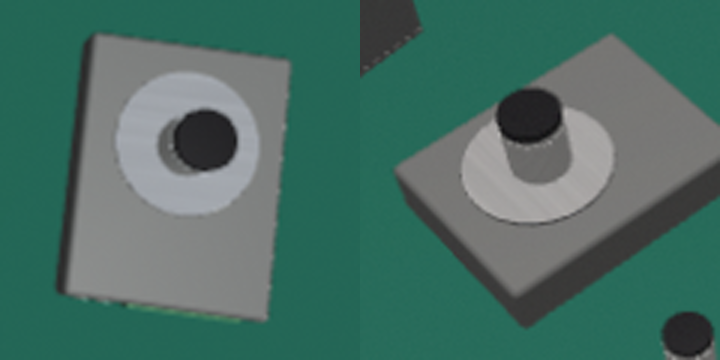

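View pics/scene_end.png

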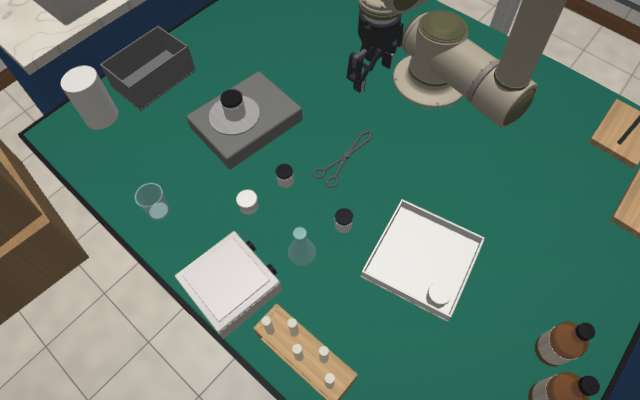

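The canister stands upright in the middle of the pan: its base is at scene (237,118) and the pan centre at (234,113). Nothing else has moved and the robot is clear.

```bash
python3 -c "
from workcell import r
print(r.hand_in(), r.observe()['clock'])"
```

```text
the job is handed in; nothing more can be done
the job is handed in; nothing more can be done
```

The brass weight was still in the canister, so I stood it upright in the middle of the balance pan and handed the job in.

- **Pick and shake:** I picked the middle and largest of the three black-lidded canisters. With the gripper tip 0.33 m above the bench, I tipped it 45° over, back upright, 45° over again and back upright. I felt no clear rattle above the sensor noise. The load stayed at 3.7–3.9 N, about 390 g, which is in the range for the weight being inside.
- **Placing:** I set it down slowly. It touched at the expected height, pressing with about 10 N, before I let go.
- **Last checks:** The canister is upright at about (0.520, −0.301), against a pan centre of about (0.518, −0.300). The two cameras' estimates of the canister differed by about 3 mm. The final picture shows the other things where they were, and the arm touching nothing. The last clock reading was 27.7 s, just before the final pictures and hand-in.
- **Disagreements:** Two attempts to find the pan from image regions picked up the balance body as well. I ignored them and used a circle fit and the network's estimates, which agreed to within 5 mm.

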